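# Put away the seasonings, the peeler and the lemon after cooking

### The arm

A 6-joint arm with a two-finger parallel gripper is mounted at the origin on a cart in front of the work surface, level with it; the furniture and walls round the work are solid. World frame = base frame: x ahead of the robot, y to its left, z up, the work surface at z = 0. Lengths are in mm, angles in rad, forces in N, time in s.
With the tool pointing down it reaches from about 350 to 775 mm from the base axis. Payload 7.3 kg.
Tool frame: the origin (TCP) lies on the centre line of the jaws, within the pads' length; the fingertips stand 17 mm ahead of it and the grasp point (between the pads) lies 2 mm behind it; z points along the fingers, y is the line along which they close (so a half turn about z gives the same grasp; the last joint's range is limited). The gripper opens to 92 mm and grips with 3 to 60 N. Pads are 19 mm wide; open, the fingers measure 130 mm over their backs; the gripper's body (75 mm by 190 mm) begins 47 mm behind the grasp point.
Start: joints at [-1.456, 0.342, 1.524, -0, 1.275, -0.146], TCP at [135.395, -507.259, 243.741] pointing down, gripper open.
Joint ranges: [-2.53, 2.53], [-0.77, 2.02], [0.04, 2.7], [-1, 4.14], [0.28, 2.66], [-3.11, 3.11]. Speed limits (rad/s): [2.57, 2.57, 3.14, 3.14, 3.14, 3.14].

### API

Orientations are given as [roll, pitch, yaw] about the fixed x, y, z axes, in that order (R = Rz(yaw) Ry(pitch) Rx(roll)).
In Python, from plant import bot gives the robot as it stands. The module is installed in compiled form; this text tells all that it offers.
- The arm moves only by the shell command python3 -m pendant 'ROWS'. ROWS is JSON, a list of rows, each a list of 3 entries, a list of its own where there are three numbers: the shift along the world's x, y, z as a fraction of full scale, then the turn, a rotation vector about the world's x, y, z as a fraction of full scale, then the opening, from -1 (shut) to 1 (fully open), so that 0 is half open. In form: [[[tx, ty, tz], [rx, ry, rz], claw], ...]. A call has exactly 10 rows; each row shifts and turns the commanded pose from where the row before left it; what a row does not reach is not made up. Full scale, the value 1, is 30 mm for a shift and 0.12 rad for a turn. A row lasts 1/12 s, in which the tool goes at most 41.7 mm and 7.16 degrees, less where a joint would pass 70% of its speed; a pose out of reach is approached as far as the arm can. A call with a number of a shift or a turn outside -1 to 1 is refused whole. A call with a gripper value outside its range is refused whole. The fingers move at their own pace and stop on an object; the grip force is fixed at half the most. Time passes only in rows, so rows that do not move let the fingers close, or fill a call up. It gives the time, the measured TCP pose, the force, the opening and the grip force at its end, in the units of the state.
- bot.get_obs(): the state, without advancing time (a new reading comes with each control period).
- bot.capture(name): name is "scene" or "top" or "wrist"; returns the picture (480x640x3 uint8, blue, green, red); there is no depth.
- bot.camera_params(name): a dict with "fovy" (degrees; the focal length in pixels is half the picture's height over the tangent of half this angle, whatever the lens; pixels are square), "cx", "cy" (the principal point, pixels), "camera_from_world" (4x4, takes a point from world to camera coordinates). Camera axes: x right, y down, z forward; pixel columns grow to the right and rows downward; lengths in mm; the calibration is good to about 2 mm. A picture is of the moment at which its call begins: read the wrist's pose just before it. camera_params takes no time and is no camera call; for the wrist camera it gives the pose at the moment of the call.
- bot.close_job(): hands the job in; it is judged then, once.
The state is a dict: "time": time; "joint_positions": joint angles; "dq": joint speeds; "tau": joint torques, N m; "tool_pos": TCP position; "tcp_rot": TCP orientation; "contact_force": force on the tool from outside, world axes, zero at the start; "moment": the same for the moment, N m; "grip_width": finger opening in mm; "finger_force": force on a finger pad.
Only numpy, scipy, OpenCV 4.12 (cv2) and the standard library are available. Lean on these libraries where they do the work, as an engineer would, in place of code of your own. Each camera call takes 0.05 s, during which the arm holds its last target. There are 200 camera calls.

### The job

Tidy the counter after cooking: the salt shaker goes in the middle bay of the wooden rack with one of the two spice jars in the bay on each side of it, the peeler goes flat in the low metal tray, and the lemon in the round wooden bowl. Set each thing down rather than dropping it, knock nothing over and keep the seasonings upright and fully down in their bays.

Things in the scene. Friction and masses are not known exactly. Their poses are not given: they have to be found in the camera images.
- jar_one: cylindrical spice jar with a printed label and a dark brown cap, standing upright, loose: 41 mm diameter over its whole height, 105 mm tall, 0.11 kg. Origin: centre of its underside, z up along its axis; its yaw does not matter. Has a dark blue band on its label. Interchangeable with the other jar.
- jar_two: cylindrical spice jar with a printed label and a dark brown cap, standing upright, loose: 41 mm diameter over its whole height, 105 mm tall, 0.11 kg. Origin: centre of its underside, z up along its axis; its yaw does not matter. Has a white and red label. Interchangeable with the first jar.
- salt: salt shaker, standing upright, loose: clear body with grey contents and grey domed cap; 44 mm diameter up to 66 mm height, cap narrower (34 mm diameter, 66 to 90 mm), 90 mm tall (shorter than the jars), 0.1 kg. It rests with a slight lean of about 0.05 rad. Origin: centre of its underside, z up along its axis; its yaw does not matter.
- lemon: yellow lemon lying on its side, loose: 83 mm long along its x, 58 mm across its y, 58 mm high, 0.13 kg. Origin: on its underside below its middle; z up as it lies at the start. It can be gripped across its y at or just above mid height.
- peeler: hand peeler with a black handle, lying flat on the counter, loose: 170 mm long along its x, the handle from x = -85 to +20 mm is up to 24 mm wide (along y) and 17 mm high, the thin metal end points to +x (14 mm wide, 6 mm high). It rests with its z axis leaning about 0.08 rad. Origin: under the middle of its length; z up. 0.08 kg, balances on the handle about 20 mm on the handle side (-x) of the origin.
- seasoning_rack: light wooden rack, fixed: an open-topped box 206 mm long (x) by 72 mm wide (y) by 38 mm high, walls, dividers and floor 5 mm thick. Two dividers make three equal square bays, 62 by 62 mm inside, centred at x = -67, 0 and +67 mm, y = 0. Origin: centre of its underside, z up; a thing in a bay stands with its underside at z = 5 mm.
- utensil_tray: low dark metal tray, fixed: 208 mm long (x) by 98 mm wide (y) by 16 mm high, walls and floor 4 mm thick, so 200 by 90 mm inside and no dividers. Origin: centre of its underside, z up; the peeler may point either way along it.
- fruit_bowl: round wooden bowl, fixed, empty: 148 mm across the rim, 42 mm high, walls 4 mm, floor about 5 mm above its underside. Origin: centre of its underside, z up.
Mind the look-alikes: they are no part of the job. Leave any green or pink look-alike of the salt alone.

How it is judged:
By the outcome, as a careful person would: the job done as asked, in the order asked, and still so for the second after the job is handed in, with the robot touching nothing.
It also fails if it takes over 102 s, if anything falls off the work surface, if the arm or the gripper's body presses on something with over 40 N, if the wrist force passes 120 N, or if a joint passes its speed limit or range.

## Working session

There is one attempt and no reset: what is moved stays moved. The work goes in short steps, Python scripts to look and compute and a shell command to move; the robot and the scene stay as the last step left them, time stands still between calls to the robot, and variables do not carry over. Pictures are saved under pics/ and viewed, at most 14 in all, crops included, and the job is handed in when it is done.

```bash
mkdir -p pics && python3 - <<'E'
from plant import bot
import cv2
o=bot.get_obs()
for k in o: print(k,o[k])
for n in("scene","top","wrist"):
    p=bot.camera_params(n); print(n,p)
    cv2.imwrite(f"pics/{n}0.png",bot.capture(n))
E
```

```text
time 0.0
joint_positions [-1.45599576e+00  3.42732276e-01  1.52502216e+00 -3.57498729e-05
  1.27538774e+00 -1.45993976e-01]
dq [ 0.00048052  0.00187985 -0.00086199 -0.00065103 -0.00019312 -0.00069578]
tau [-1.83317993e-04 -4.31238413e+01 -2.44222641e+01  7.18115293e-02
  5.61441388e-02 -1.30817866e-04]
tool_pos [ 135.34064302 -506.85995446  243.03818657]
tcp_rot [-3.14005464e+00 -1.91596396e-04  2.60804825e-01]
contact_force [-1.16957744 -0.33268531  0.3388194 ]
moment [0.00266119 0.00720843 0.05819531]
finger_force 0.0
grip_width 91.70706213264154
scene {'fovy': 51.24042484347321, 'cx': 314.75208728043617, 'cy': 241.17454868721887, 'camera_from_world': array([[ 3.83430035e-02,  9.99155013e-01,  1.48011273e-02,
        -5.66279535e+01],
       [ 6.96406873e-01, -1.60966176e-02, -7.17466631e-01,
        -4.06566762e+02],
       [-7.16622133e-01,  3.78174323e-02, -6.96435611e-01,
         1.66504437e+03],
       [ 0.00000000e+00,  0.00000000e+00,  0.00000000e+00,
         1.00000000e+00]])}
top {'fovy': 44.630981045167815, 'cx': 309.6932871437832, 'cy': 231.7750696332746, 'camera_from_world': array([[-8.00073645e-03, -9.99924498e-01,  9.32665918e-03,
         2.47598136e+01],
       [-9.87274138e-01,  6.41741668e-03, -1.58898058e-01,
         6.12727194e+02],
       [ 1.58826208e-01, -1.04792709e-02, -9.87250941e-01,
         1.32009073e+03],
       [ 0.00000000e+00,  0.00000000e+00,  0.00000000e+00,
         1.00000000e+00]])}
wrist {'fovy': 68.21564840649881, 'cx': 321.20352164388254, 'cy': 237.48951821362937, 'camera_from_world': array([[ 2.57956456e-01, -9.66155554e-01, -1.38247259e-03,
        -5.23949845e+02],
       [-9.34411322e-01, -2.49844251e-01,  2.53876607e-01,
        -3.22967389e+01],
       [-2.45629697e-01, -6.41973119e-02, -9.67235626e-01,
         3.89231033e+02],
       [ 0.00000000e+00,  0.00000000e+00,  0.00000000e+00,
         1.00000000e+00]])}
```

View pics/scene0.png

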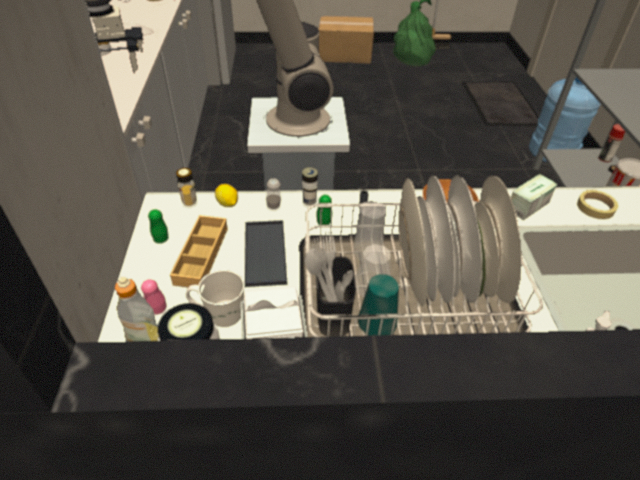

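View pics/top0.png

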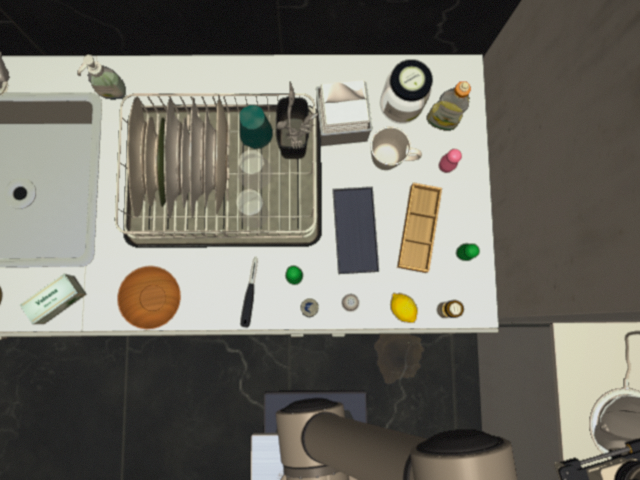

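The top view shows the bowl at about (150,297), peeler (250,292), jar (310,308), salt (350,302), lemon (404,307) and the other jar (452,309). The tray is at (356,230) and the rack at (420,228). The green look-alikes are at (294,274) and (468,252), the pink one at (451,160). Next I'll enlarge for exact pixels.

```bash
python3 - <<'E'
import cv2
a=cv2.imread("pics/top0.png"); cv2.imwrite("pics/topc.png",cv2.resize(a[175:335,230:490],None,fx=3,fy=3,interpolation=2))
b=cv2.imread("pics/scene0.png"); cv2.imwrite("pics/scc.png",cv2.resize(b[160:300,140:400],None,fx=3,fy=3,interpolation=2))
E
```

```text
(no output)
```

View pics/topc.png

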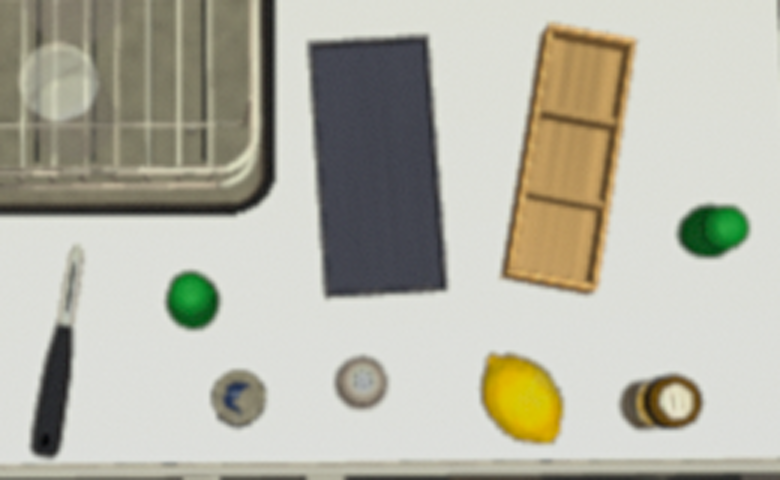

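View pics/scc.png

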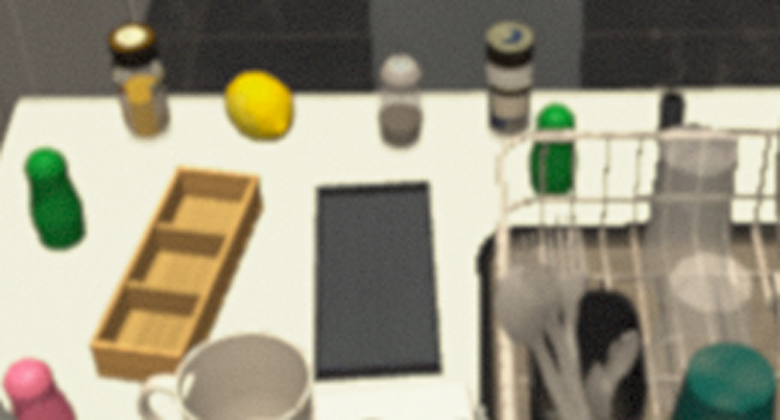

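The top crop gives cap centres at jar (239,398), salt (361,381) and jar (679,401), with the lemon centre at (522,398). The rack rim corners are (547,25), (636,40), (595,292) and (503,277). The tray corners are (309,43), (427,37), (446,290) and (327,297). The scene crop shows the same things.

```bash
cat > h.py <<'E'
import numpy as np, cv2
from plant import bot
def K(p):
    f=240/np.tan(np.radians(p["fovy"])/2); return np.array([[f,0,p["cx"]],[0,f,p["cy"]],[0,0,1]])
def tri(p1,a,p2,b):
    X=cv2.triangulatePoints(K(p1)@p1["camera_from_world"][:3],K(p2)@p2["camera_from_world"][:3],np.float64(a).T,np.float64(b).T)
    return (X[:3]/X[3]).T
def plane(p,a,z):
    "points on plane of height z"
    M=p["camera_from_world"];R,t=M[:3,:3],M[:3,3];c=-R.T@t
    d=np.c_[np.float64(a),np.ones(len(a))]@np.linalg.inv(K(p)).T@R
    return c+d*((z-c[2])/d[:,2])[:,None]
def proj(p,X):
    X=np.float64(X);q=(K(p)@(p["camera_from_world"][:3]@np.c_[X,np.ones(len(X))].T)).T
    return q[:,:2]/q[:,2:]
E
python3 - <<'E'
from h import *
np.set_printoptions(precision=1,suppress=True)
T=bot.camera_params("top");S=bot.camera_params("scene")
t=lambda a:(np.float64(a)+.5)/3-.5+[230,175]
s=lambda a:(np.float64(a)+.5)/3-.5+[140,160]
tp=t([[239,398],[361,381],[522,398],[679,401],[547,25],[636,40],[595,292],[503,277],[309,43],[427,37],[446,290],[327,297]])
sp=s([[510,35],[401,65],[260,105],[135,36],[180,358],[95,347],[180,170],[262,180],[440,372],[317,377],[318,185],[428,183]])
X=tri(T,tp,S,sp)
for n,x in zip("jar1 salt lemon jar2 rFL rFR rNR rNL tFL tFR tNR tNL".split(),X): print(n,x)
print("given z: jar1,jar2",plane(T,tp[[0,3]],105),"salt",plane(T,tp[[1]],88),"lemon",plane(T,tp[[2]],29))
r=plane(T,tp[4:8],38);q=plane(T,tp[8:],16)
for r in(r,q): 
  d=(r[0]+r[1]-r[2]-r[3])/2;e=(r[0]+r[3]-r[1]-r[2])/2
  print(r.mean(0),np.linalg.norm(d),np.linalg.norm(e),np.arctan2(d[1],d[0]),np.arctan2(-e[0],e[1]))
print("peeler tail,junction,tip",plane(T,t([[45,455],[67,325],[76,247]]),10))
print("bowl",plane(T,[[149.5,297]],42), plane(T,[[118,297],[181,297],[150,266],[150,328]],42))
E
```

```text
jar1 [435.7  24.  104.8]
salt [448.2 -68.2  83.7]
lemon [ 436.1 -195.8   32.5]
jar2 [ 430.6 -296.8  105. ]
rFL [ 732.7 -227.    32.8]
rFR [ 719.6 -295.    32.9]
rNR [ 518.2 -256.2   29.7]
rNL [ 530.8 -185.5   28.1]
tFL [725.9 -36.8   3.8]
tFR [ 729.9 -131.5    5.6]
tNR [ 522.1 -141.4   13.9]
tNL [517.6 -47.6  10.3]
given z: jar1,jar2 [[ 435.6   23.   105. ]
 [ 431.  -300.   105. ]] salt [[448. -68.  88.]] lemon [[ 436.3 -197.5   29. ]]
[ 624.4 -240.6   38. ] 205.5749888130449 72.15865227287684 -0.20204436146984275 -0.17359285630245877
[622.4 -89.8  16. ] 205.94986203108962 95.13865405309038 0.05158134469727692 0.04889476875831901
peeler tail,junction,tip [[395.5 174.2  10. ]
 [496.9 157.8  10. ]
 [558.9 151.1  10. ]]
bowl [[464.1 390.8  42. ]] [[464.6 463.2  42. ]
 [463.5 318.3  42. ]
 [535.8 392.2  42. ]
 [393.5 387.2  42. ]]
```

View pics/wrist0.png

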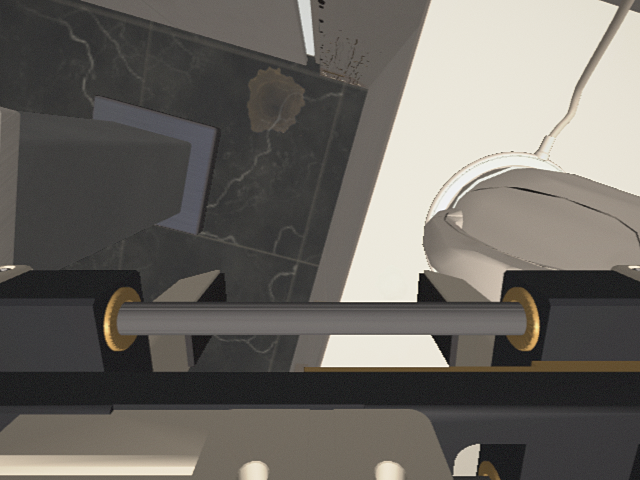

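Triangulated heights match the text: jars 105, salt about 84, rack rim about 31–33. The spans match too (rack 205.6 × 72, tray 206 × 95). The wrist start view shows only floor. Now I'll move over the salt, turning the jaws to close roughly along world x, because jar_one stands close on the y side.

```bash
python3 -m pendant '[[[0.52,0.73,0],[0,0,0.46],0.6],[[0.52,0.73,0],[0,0,0.46],0.6],[[0.52,0.73,0],[0,0,0.46],0.6],[[0.52,0.73,0],[0,0,0.46],0.6],[[0.52,0.73,0],[0,0,0.46],0.6],[[0.52,0.73,0],[0,0,0.46],0.6],[[0.52,0.73,0],[0,0,0.46],0.6],[[0.52,0.73,0],[0,0,0.46],0.6],[[0.52,0.73,0],[0,0,0.46],0.6],[[0.52,0.73,0],[0,0,0.46],0.6]]'
python3 -m pendant '[[[0.52,0.73,0],[0,0,0.46],0.6],[[0.52,0.73,0],[0,0,0.46],0.6],[[0.52,0.73,0],[0,0,0.46],0.6],[[0.52,0.73,0],[0,0,0.46],0.6],[[0.52,0.73,0],[0,0,0.46],0.6],[[0.52,0.73,0],[0,0,0.46],0.6],[[0.52,0.73,0],[0,0,0.46],0.6],[[0.52,0.73,0],[0,0,0.46],0.6],[[0.52,0.73,0],[0,0,0.46],0.6],[[0.52,0.73,0],[0,0,0.46],0.6]]'
python3 - <<'E'
from h import *
import pickle
np.set_printoptions(precision=2,suppress=True)
o=bot.get_obs();p=bot.camera_params("wrist");im=bot.capture("wrist");cv2.imwrite("pics/w1.png",im);pickle.dump(p,open("w1.pkl","wb"))
print(o["time"],o["tool_pos"],o["tcp_rot"])
print(proj(p,[[448,-68,90],[435.7,23.5,105],[448,-68,0]]))
T=bot.camera_params("top");S=bot.camera_params("scene")
t=lambda a:(np.float64(a)+.5)/3-.5+[230,175]
s=lambda a:(np.float64(a)+.5)/3-.5+[140,160]
print("dryrack",tri(T,t([[265,128],[272,195]]),S,s([[505,145],[485,240]])),plane(T,t([[272,190]]),0),plane(T,t([[265,128]]),100))
E
```

```text
time: 0.98
tool_pos: [291.8, -287.0, 243.6]
tcp_rot: [-3.141, -0.0, 0.815]
contact_force: [1.0, -0.0, -0.0]
grip_width: 73.1
finger_force: 0.0
time: 1.82
tool_pos: [447.9, -67.9, 243.6]
tcp_rot: [-3.141, 0.0, 1.368]
contact_force: [0.6, -0.2, 0.1]
grip_width: 73.2
finger_force: 0.0
1.8167 [447.88 -67.95 243.61] [-3.14  0.    1.37]
[[322.15 227.19]
 [281.55 118.32]
 [322.05 208.73]]
dryrack [[629.22   8.21 146.94]
 [598.47  -2.77  19.55]] [[605.32  -5.86   0.  ]] [[637.63   1.8  100.  ]]
```

View pics/w1.png

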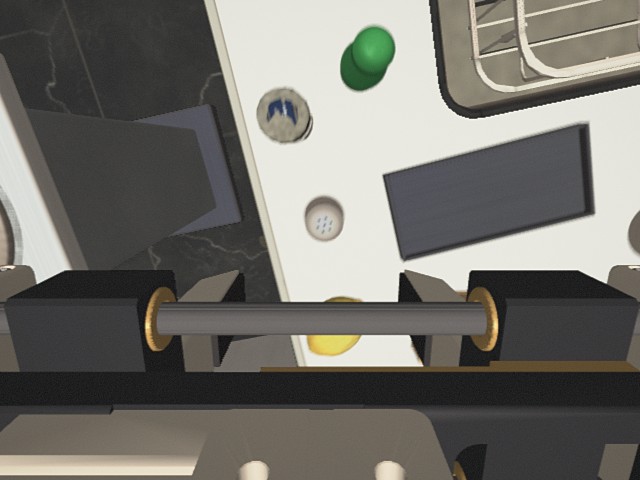

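The wrist view shows the salt top at (322,221) and jar_one's top at (284,114). Both sit about 4–5 px above prediction, so they are about 3 mm further in +y. I'll correct by +2 mm, then descend and close.

```bash
python3 -m pendant '[[[0,0.08,-0.8],[0,0,0],0.6],[[0,0,-0.9],[0,0,0],0.6],[[0,0,-0.9],[0,0,0],0.6],[[0,0,-0.9],[0,0,0],0.6],[[0,0,-0.9],[0,0,0],0.6],[[0,0,-0.8],[0,0,0],0.6],[[0,0,-0.6],[0,0,0],0.6],[[0,0,-0.35],[0,0,0],0.6],[[0,0,-0.15],[0,0,0],0.6],[[0,0,0],[0,0,0],0.6]]'
python3 -m pendant '[[[0,0,0],[0,0,0],-0.5],[[0,0,0],[0,0,0],-0.5],[[0,0,0],[0,0,0],-0.5],[[0,0,0],[0,0,0],-0.5],[[0,0,0],[0,0,0],-0.5],[[0,0,0],[0,0,0],-0.5],[[0,0,0],[0,0,0],-0.5],[[0,0,0],[0,0,0],-0.5],[[0,0,0],[0,0,0],-0.5],[[0,0,0],[0,0,0],-0.5]]'
```

```text
time: 2.7
tool_pos: [446.7, -66.8, 53.8]
tcp_rot: [-3.139, -0.0, 1.365]
contact_force: [-0.9, -1.2, 0.2]
grip_width: 73.7
finger_force: 0.0
time: 3.53
tool_pos: [447.8, -67.0, 55.1]
tcp_rot: [3.141, 0.0, 1.365]
contact_force: [-0.3, -0.7, 5.1]
grip_width: 37.5
finger_force: 30.0
```

The opening is 37.5 mm where I expected 44, so I'll look before lifting.

```bash
python3 - <<'E'
from h import *
a=bot.capture("wrist");b=bot.capture("scene")
o=bot.get_obs();print(o["tool_pos"],o["grip_width"],o["contact_force"],o["moment"])
cv2.imwrite("pics/w2.png",np.hstack([cv2.resize(a[100:400,120:520],None,fx=1,fy=1),cv2.resize(b[160:235,210:310],None,fx=4,fy=4,interpolation=2)]))
E
```

```text
[447.77264943 -67.00481228  55.05883929] 37.693690454687214 [ 0.76299842 -0.57420666  4.95701051] [-0.13031722 -0.08128911  0.01197964]
```

View pics/w2.png

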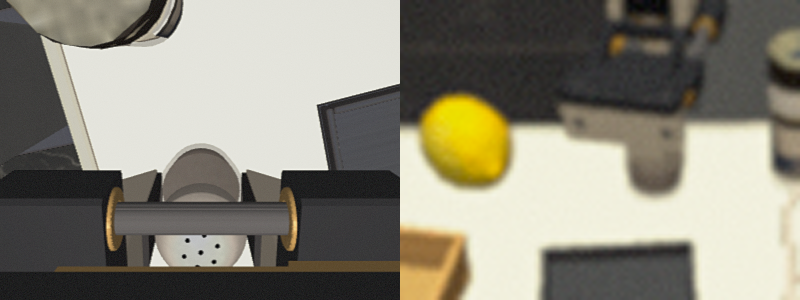

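The wrist crop shows the salt centred sideways between the pads. It tapers above its base, so the pads hold a narrower part. I'll do a small test lift.

```bash
python3 -m pendant '[[[0,0,0.05],[0,0,0],-0.5],[[0,0,0.05],[0,0,0],-0.5],[[0,0,0.05],[0,0,0],-0.5],[[0,0,0.05],[0,0,0],-0.5],[[0,0,0.05],[0,0,0],-0.5],[[0,0,0.05],[0,0,0],-0.5],[[0,0,0.05],[0,0,0],-0.5],[[0,0,0.05],[0,0,0],-0.5],[[0,0,0],[0,0,0],-0.5],[[0,0,0],[0,0,0],-0.5]]'
python3 - <<'E'
from h import *
b=bot.capture("scene");a=bot.capture("wrist")
cv2.imwrite("pics/w3.png",np.hstack([a[100:400,120:520],cv2.resize(b[160:235,210:310],None,fx=4,fy=4,interpolation=2)]))
E
```

```text
time: 4.47
tool_pos: [447.4, -66.9, 66.8]
tcp_rot: [3.141, 0.0, 1.365]
contact_force: [0.6, -0.1, -1.5]
grip_width: 37.6
finger_force: 29.6
```

View pics/w3.png

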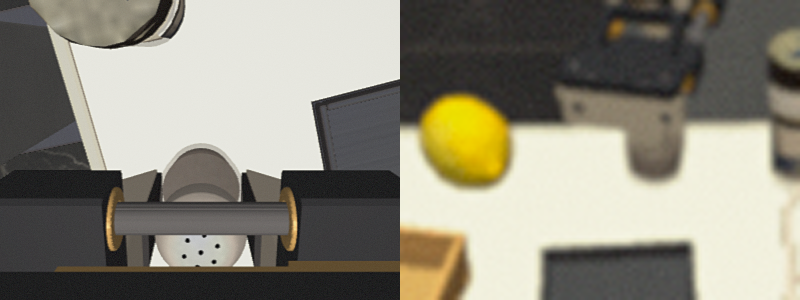

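It holds: the load is 1.5 N and the view is unchanged. I'll carry it over the rack's middle bay and look at the rack from there.

```bash
python3 -m pendant '[[[0,0,0.9],[0,0,0],-0.5],[[0,0,0.9],[0,0,0],-0.5],[[0.74,-0.72,0.9],[0,0,0],-0.5],[[0.74,-0.72,0.9],[0,0,0],-0.5],[[0.74,-0.72,0],[0,0,0],-0.5],[[0.74,-0.72,0],[0,0,0],-0.5],[[0.74,-0.72,0],[0,0,0],-0.5],[[0.74,-0.72,0],[0,0,0],-0.5],[[0.74,-0.72,0],[0,0,0],-0.5],[[0.74,-0.72,0],[0,0,0],-0.5]]'
python3 - <<'E'
from h import *
np.set_printoptions(precision=1,suppress=True)
p=bot.camera_params("wrist");o=bot.get_obs();a=bot.capture("wrist");print(o["tool_pos"],o["tcp_rot"])
c=np.array([624.4,-240.6,0]);u=np.array([np.cos(-.2),np.sin(-.2),0]);v=np.array([-u[1],u[0],0])
pts=[c+i*103*u+j*36*v+[0,0,38] for i in(1,-1) for j in(1,-1)]
print(proj(p,pts));print(proj(p,[c+[0,0,38]]))
cv2.imwrite("pics/w4.png",cv2.resize(a[0:380],None,fx=1.25,fy=1.25))
E
```

```text
time: 5.4
tool_pos: [625.7, -240.7, 174.3]
tcp_rot: [-3.141, -0.0, 1.365]
contact_force: [0.0, 0.9, -0.2]
grip_width: 37.6
finger_force: 29.6
[ 625.7 -240.7  174.3] [-3.1 -0.   1.4]
[[452.5 186.7]
 [444.9 273.8]
 [188.2 188.2]
 [197.  275. ]]
[[320.5 232.3]]
```

View pics/w4.png

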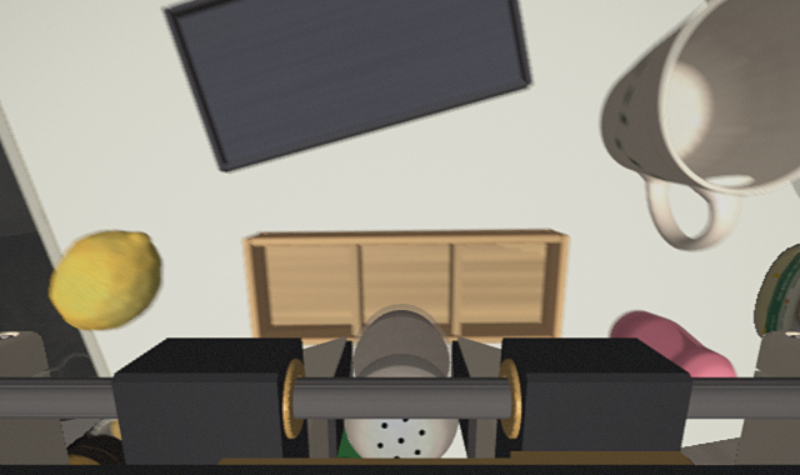

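In this view (scale 1.25) the lemon and tray are clear. The rack's +y rim corners are at (247,236) and (568,233), dividers at x = 360 and 453, and the salt at x = 403. So the middle bay is about 3 mm further in +x. I'll correct and lower.

```bash
python3 -m pendant '[[[0.1,0,-0.7],[0,0,0],-0.5],[[0,0,-0.8],[0,0,0],-0.5],[[0,0,-0.8],[0,0,0],-0.5],[[0,0,-0.7],[0,0,0],-0.5],[[0,0,-0.3],[0,0,0],-0.5],[[0,0,-0.15],[0,0,0],-0.5],[[0,0,-0.1],[0,0,0],-0.5],[[0,0,-0.05],[0,0,0],-0.5],[[0,0,-0.05],[0,0,0],-0.5],[[0,0,0],[0,0,0],-0.5]]'
```

```text
time: 6.28
tool_pos: [628.4, -239.8, 66.2]
tcp_rot: [3.14, 0.0, 1.365]
contact_force: [0.1, -0.0, -1.1]
grip_width: 37.6
finger_force: 29.6
```

```bash
python3 -m pendant '[[[0,0,-0.04],[0,0,0],-0.5],[[0,0,-0.04],[0,0,0],-0.5],[[0,0,-0.04],[0,0,0],-0.5],[[0,0,-0.03],[0,0,0],-0.5],[[0,0,-0.02],[0,0,0],-0.5],[[0,0,0],[0,0,0],-0.5],[[0,0,0],[0,0,0],-0.5],[[0,0,0],[0,0,0],-0.5],[[0,0,0],[0,0,0],-0.5],[[0,0,0],[0,0,0],-0.5]]'
python3 - <<'E'
from h import *
print(bot.get_obs()["contact_force"],bot.get_obs()["tool_pos"])
b=bot.capture("scene")
cv2.imwrite("pics/s5.png",cv2.resize(b[170:300,150:270],None,fx=4,fy=4,interpolation=2))
E
```

```text
time: 7.12
tool_pos: [628.0, -239.7, 60.2]
tcp_rot: [3.141, 0.0, 1.365]
contact_force: [-0.0, 0.1, 0.4]
grip_width: 37.1
finger_force: 29.7
[-0.02850956  0.13464591  0.41147967] [ 628.01125861 -239.66600906   60.16818682]
```

View pics/s5.png

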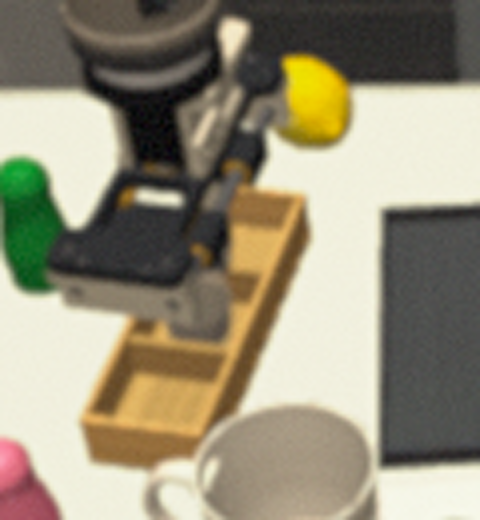

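The scene crop shows the salt in the middle bay, and the force has reversed to +0.4 N, so it is just touching. I'll go down 1 mm more, release and rise.

```bash
python3 -m pendant '[[[0,0,-0.03],[0,0,0],-0.5],[[0,0,0],[0,0,0],-0.5],[[0,0,0],[0,0,0],-0.15],[[0,0,0],[0,0,0],-0.1],[[0,0,0],[0,0,0],0],[[0,0,0],[0,0,0],0.1],[[0,0,0],[0,0,0],0.2],[[0,0,0],[0,0,0],0.3],[[0,0,0],[0,0,0],0.4],[[0,0,0],[0,0,0],0.4]]'
python3 -m pendant '[[[0,0,0.1],[0,0,0],0.4],[[0,0,0.2],[0,0,0],0.4],[[0,0,0.4],[0,0,0],0.4],[[0,0,0.6],[0,0,0],0.4],[[0,0,0.9],[0,0,0],0.4],[[0,0,0.9],[0,0,0],0.4],[[0,0,0.9],[0,0,0],0.4],[[0,0,0.9],[0,0,0],0.4],[[0,0,0],[0,0,0],0.4],[[0,0,0],[0,0,0],0.4]]'
python3 - <<'E'
from h import *
np.set_printoptions(precision=1,suppress=True)
o=bot.get_obs();p=bot.camera_params("wrist");a=bot.capture("wrist");b=bot.capture("scene")
print(o["tool_pos"],o["tcp_rot"])
import pickle;pickle.dump(p,open("w6.pkl","wb"))
cv2.imwrite("pics/w6.png",np.hstack([a[100:400,100:500],cv2.resize(b[180:280,150:283],None,fx=3,fy=3,interpolation=2)]))
print(proj(p,[[431,-298,105]]))
E
```

```text
time: 8.0
tool_pos: [628.0, -239.6, 59.1]
tcp_rot: [-3.142, -0.0, 1.365]
contact_force: [0.4, -0.1, -0.1]
grip_width: 63.5
finger_force: 0.0
time: 8.83
tool_pos: [628.9, -240.1, 209.7]
tcp_rot: [3.136, 0.002, 1.365]
contact_force: [0.0, 0.1, 0.4]
grip_width: 64.5
finger_force: 0.0
[ 628.9 -240.1  209.7] [3.1 0.  1.4]
[[ 90.  361.6]]
```

View pics/w6.png

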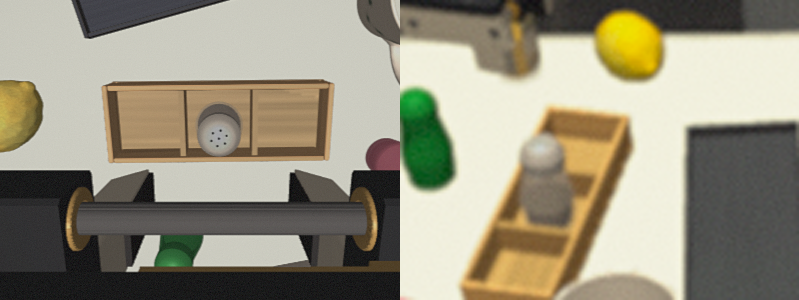

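The salt stands upright in the middle bay. In w6 the rack's outer corners (full pixels) are (204,183), (433,183), (429,260) and (208,262). I'll refine the rack pose from them.

```bash
python3 - <<'E'
from h import *
import pickle
np.set_printoptions(precision=1,suppress=True)
p=pickle.load(open("w6.pkl","rb"));T=bot.camera_params("top")
w=np.float64([[433,183],[429,260],[208,262],[204,183]])  # FL FR NR NL
t=(np.float64([[547,25],[636,40],[595,292],[503,277]])+.5)/3-.5+[230,175]
X=tri(T,t,p,w);print(X,X.mean(0))
for z in(30,38):
  r=plane(p,w,z);d=(r[0]+r[1]-r[2]-r[3])/2;print(z,r.mean(0),np.linalg.norm(d),np.linalg.norm((r[0]+r[3]-r[1]-r[2])/2),np.arctan2(d[1],d[0]))
# salt top centre in wrist
print("salt top",plane(p,[[319,234]],88))
E
```

```text
[[ 726.7 -222.3   57.2]
 [ 720.5 -298.    32.1]
 [ 517.8 -256.2   35.5]
 [ 531.2 -186.    24.8]] [ 624.  -240.6   37.4]
30 [ 626.4 -242.1   30. ] 208.0595094911793 73.77890576161055 -0.20201437192119487
38 [ 626.7 -240.3   38. ] 202.8650158604969 71.93691326150973 -0.2020143719211952
salt top [[ 627.7 -238.    88. ]]
```

Rack centre is (626.5,-240.5) with yaw -0.2, and the salt is centred within 2–3 mm. On to jar_two.

```bash
python3 -m pendant '[[[-0.47,-0.14,0],[0,0,-0.93],0.5],[[-0.47,-0.14,0],[0,0,-0.93],0.5],[[-0.47,-0.14,0],[0,0,-0.93],0.5],[[-0.47,-0.14,0],[0,0,-0.93],0.5],[[-0.47,-0.14,0],[0,0,-0.93],0.5],[[-0.47,-0.14,0],[0,0,-0.93],0.5],[[-0.47,-0.14,0],[0,0,-0.93],0.5],[[-0.47,-0.14,0],[0,0,-0.93],0.5],[[-0.47,-0.14,0],[0,0,-0.93],0.5],[[-0.47,-0.14,0],[0,0,-0.93],0.5]]'
python3 -m pendant '[[[-0.47,-0.14,0],[0,0,-0.93],0.5],[[-0.47,-0.14,0],[0,0,-0.93],0.5],[[-0.47,-0.14,0],[0,0,-0.93],0.5],[[-0.47,-0.12,0],[0,0,-0.93],0.5],[[0,0,0],[0,0,0],0.5],[[0,0,0],[0,0,0],0.5],[[0,0,0],[0,0,0],0.5],[[0,0,0],[0,0,0],0.5],[[0,0,0],[0,0,0],0.5],[[0,0,0],[0,0,0],0.5]]'
python3 - <<'E'
from h import *
np.set_printoptions(precision=1,suppress=True)
o=bot.get_obs();p=bot.camera_params("wrist");a=bot.capture("wrist");cv2.imwrite("pics/w7.png",a)
print(o["tool_pos"],o["tcp_rot"])
q=proj(p,[[431,-297,105]]);print(q)
# brown cap ring: red clearly above blue, dark
b=a.astype(int);m=((b[...,2]-b[...,0]>25)&(b[...,2]<150)).astype(np.uint8);m[275:]=0
n,l,s,c=cv2.connectedComponentsWithStats(m)
for i in range(1,n):
  if s[i,4]>150: print(s[i],c[i],plane(p,[s[i,:2]+s[i,2:4]/2],105))
E
```

```text
time: 9.77
tool_pos: [485.6, -281.3, 204.9]
tcp_rot: [-3.139, 0.002, 0.243]
contact_force: [0.3, -0.8, -0.1]
grip_width: 68.9
finger_force: 0.0
time: 10.6
tool_pos: [431.0, -297.6, 206.0]
tcp_rot: [-3.141, 0.0, -0.196]
contact_force: [-0.2, 0.5, 0.2]
grip_width: 68.9
finger_force: 0.0
[ 431.  -297.6  206. ] [-3.1  0.  -0.2]
[[320.6 243. ]]
[ 160    0   84  127 2251] [182.5  59.7] [[ 559.7 -247.   105. ]]
[ 172    0   89  134 1066] [249.6  71.6] [[ 556.  -255.4  105. ]]
[303 199  38  15 182] [319.1 204.7] [[ 456.4 -303.1  105. ]]
[193 202  56  57 386] [227.7 219. ] [[ 453.6 -230.2  105. ]]
[ 293  217   55   53 1383] [320.3 242.4] [[ 430.7 -296.9  105. ]]
```

The wrist view gives jar_two's cap at (430.7,-296.9), which agrees with the first measurement. Descend and grip.

```bash
python3 -m pendant '[[[0,0.02,-0.9],[0,0,0],0.5],[[0,0,-0.9],[0,0,0],0.5],[[0,0,-0.9],[0,0,0],0.5],[[0,0,-0.9],[0,0,0],0.5],[[0,0,-0.6],[0,0,0],0.5],[[0,0,-0.3],[0,0,0],0.5],[[0,0,-0.17],[0,0,0],0.5],[[0,0,0],[0,0,0],0.5],[[0,0,0],[0,0,0],0.5],[[0,0,0],[0,0,0],0.5]]'
python3 -m pendant '[[[0,0,0],[0,0,0],-0.5],[[0,0,0],[0,0,0],-0.5],[[0,0,0],[0,0,0],-0.5],[[0,0,0],[0,0,0],-0.5],[[0,0,0],[0,0,0],-0.5],[[0,0,0],[0,0,0],-0.5],[[0,0,0],[0,0,0],-0.5],[[0,0,0],[0,0,0],-0.5],[[0,0,0.1],[0,0,0],-0.5],[[0,0,0.1],[0,0,0],-0.5]]'
```

```text
time: 11.48
tool_pos: [431.3, -297.9, 67.4]
tcp_rot: [3.14, -0.002, -0.198]
contact_force: [0.5, 0.9, 0.3]
grip_width: 68.8
finger_force: 0.0
time: 12.32
tool_pos: [430.4, -297.1, 72.0]
tcp_rot: [-3.141, 0.001, -0.198]
contact_force: [-0.7, -0.7, -0.5]
grip_width: 40.4
finger_force: 30.0
```

```bash
python3 -m pendant '[[[0,0,0.5],[0,0,0],-0.5],[[0,0,0.9],[0,0,0],-0.5],[[0,0,0.9],[0,0,0],-0.5],[[0,0,0.9],[0,0,0],-0.5],[[0,0,0.9],[0,0,0],-0.5],[[0.5,0.08,0.6],[0,0,0],-0.5],[[0.8,0.13,0],[0,0,0],-0.5],[[0.8,0.13,0],[0,0,0],-0.5],[[0.8,0.13,0],[0,0,0],-0.5],[[0.8,0.13,0],[0,0,0],-0.5]]'
python3 -m pendant '[[[0.8,0.13,0],[0,0,0],-0.5],[[0.8,0.13,0],[0,0,0],-0.5],[[0.8,0.13,0],[0,0,0],-0.5],[[0.8,0.13,0],[0,0,0],-0.5],[[0.8,0.13,0],[0,0,0],-0.5],[[0.8,0.13,0],[0,0,0],-0.5],[[0.2,0.05,0],[0,0,0],-0.5],[[0,0,0],[0,0,0],-0.5],[[0,0,0],[0,0,0],-0.5],[[0,0,0],[0,0,0],-0.5]]'
```

```text
time: 13.15
tool_pos: [542.5, -278.9, 213.4]
tcp_rot: [3.142, 0.0, -0.198]
contact_force: [-1.0, -0.6, -0.4]
grip_width: 40.7
finger_force: 30.0
time: 13.98
tool_pos: [690.6, -254.7, 213.1]
tcp_rot: [3.141, 0.001, -0.198]
contact_force: [0.5, 0.9, -1.5]
grip_width: 40.7
finger_force: 30.0
```

```bash
python3 -m pendant '[[[0.06,0.03,-0.6],[0,0,0],-0.5],[[0,0,-0.8],[0,0,0],-0.5],[[0,0,-0.8],[0,0,0],-0.5],[[0,0,-0.8],[0,0,0],-0.5],[[0,0,-0.7],[0,0,0],-0.5],[[0,0,-0.4],[0,0,0],-0.5],[[0,0,-0.3],[0,0,0],-0.5],[[0,0,-0.1],[0,0,0],-0.5],[[0,0,0],[0,0,0],-0.5],[[0,0,0],[0,0,0],-0.5]]'
```

```text
time: 14.82
tool_pos: [693.9, -253.9, 79.6]
tcp_rot: [3.141, -0.002, -0.198]
contact_force: [0.2, -0.6, -0.7]
grip_width: 40.1
finger_force: 30.0
```

```bash
python3 -m pendant '[[[0,0,-0.04],[0,0,0],-0.5],[[0,0,-0.04],[0,0,0],-0.5],[[0,0,-0.03],[0,0,0],-0.5],[[0,0,-0.03],[0,0,0],-0.5],[[0,0,0],[0,0,0],-0.5],[[0,0,0],[0,0,0],-0.5],[[0,0,0],[0,0,0],-0.5],[[0,0,0],[0,0,0],-0.5],[[0,0,0],[0,0,0],-0.5],[[0,0,0],[0,0,0],-0.5]]'
```

```text
time: 15.65
tool_pos: [693.4, -253.5, 74.0]
tcp_rot: [3.142, -0.0, -0.198]
contact_force: [0.5, -0.5, -1.8]
grip_width: 40.1
finger_force: 30.0
```

```bash
python3 -m pendant '[[[0,0,-0.03],[0,0,0],-0.5],[[0,0,-0.03],[0,0,0],-0.5],[[0,0,-0.03],[0,0,0],-0.5],[[0,0,0],[0,0,0],-0.5],[[0,0,0],[0,0,0],-0.5],[[0,0,0],[0,0,0],-0.5],[[0,0,0],[0,0,0],-0.5],[[0,0,0],[0,0,0],-0.5],[[0,0,0],[0,0,0],-0.5],[[0,0,0],[0,0,0],-0.5]]'
```

```text
time: 16.48
tool_pos: [693.5, -253.5, 71.3]
tcp_rot: [3.141, -0.0, -0.198]
contact_force: [-0.7, 0.4, 0.9]
grip_width: 40.5
finger_force: 30.0
```

```bash
python3 -m pendant '[[[0,0,-0.04],[0,0,0],-0.5],[[0,0,0],[0,0,0],-0.5],[[0,0,0],[0,0,0],-0.5],[[0,0,0],[0,0,0],-0.1],[[0,0,0],[0,0,0],-0.05],[[0,0,0],[0,0,0],0],[[0,0,0],[0,0,0],0.1],[[0,0,0],[0,0,0],0.2],[[0,0,0],[0,0,0],0.3],[[0,0,0],[0,0,0],0.4]]'
python3 -m pendant '[[[0,0,0.1],[0,0,0],0.4],[[0,0,0.3],[0,0,0],0.4],[[0,0,0.6],[0,0,0],0.4],[[0,0,0.9],[0,0,0],0.5],[[0,0,0.9],[0,0,0],0.5],[[0,0,0.9],[0,0,0],0.5],[[0,0,0.9],[0,0,0],0.5],[[-0.4,0.4,0.2],[0,0,0],0.5],[[-0.8,0.87,0],[0,0,0],0.5],[[-0.8,0.87,0],[0,0,0],0.5]]'
python3 - <<'E'
from h import *
np.set_printoptions(precision=1,suppress=True)
cv2.imwrite("pics/top8.png",bot.capture("top"));cv2.imwrite("pics/scene8.png",bot.capture("scene"))
print(bot.get_obs()["tool_pos"])
E
```

```text
time: 17.32
tool_pos: [693.3, -253.5, 69.9]
tcp_rot: [3.142, 0.0, -0.198]
contact_force: [0.1, -0.2, 1.5]
grip_width: 61.9
finger_force: 0.0
time: 18.15
tool_pos: [633.0, -189.4, 215.3]
tcp_rot: [3.141, -0.003, -0.199]
contact_force: [0.8, 0.4, 0.8]
grip_width: 68.9
finger_force: 0.0
[ 629.2 -184.8  214.1]
```

```bash
python3 -m pendant '[[[-0.72,0.79,0],[0,0,0],0.5],[[-0.72,0.79,0],[0,0,0],0.5],[[-0.72,0.79,0],[0,0,0],0.5],[[-0.72,0.79,0],[0,0,0],0.5],[[-0.72,0.79,0],[0,0,0],0.5],[[-0.72,0.79,0],[0,0,0],0.5],[[-0.72,0.79,0],[0,0,0],0.5],[[-0.72,0.79,0],[0,0,0],0.5],[[-0.72,0.79,0],[0,0,0],0.5],[[0,0,0],[0,0,0],0.5]]'
python3 - <<'E'
from h import *
np.set_printoptions(precision=1,suppress=True)
for i in range(3): bot.capture("wrist")
o=bot.get_obs();p=bot.camera_params("wrist");a=bot.capture("wrist");cv2.imwrite("pics/w9.png",a)
print(o["tool_pos"],o["tcp_rot"],proj(p,[[436,25,105]]))
# jar top: non-white blob near prediction
g=a.astype(int);m=((g.min(2)<190)).astype(np.uint8);m[285:]=0;m=cv2.morphologyEx(m,cv2.MORPH_OPEN,np.ones((5,5)))
n,l,s,c=cv2.connectedComponentsWithStats(m)
for i in range(1,n):
  if s[i,4]>300: print(s[i],c[i])
cv2.imwrite("pics/w9c.png",cv2.resize(a[100:290,200:440],None,fx=2,fy=2))
E
```

```text
time: 19.08
tool_pos: [436.0, 26.9, 215.0]
tcp_rot: [-3.141, 0.001, -0.195]
contact_force: [-0.0, 0.2, -1.0]
grip_width: 68.6
finger_force: 0.0
[440.2  23.7 215.1] [ 3.1 -0.  -0.2] [[320.8 245.7]]
[    0     0   318   124 28304] [136.1  46.8]
[  351     0   134   122 12969] [418.3  53.5]
[ 524    0  116   75 8159] [582.1  36.6]
[  52  116  147  169 5165] [156.  234.1]
[ 232  123   60   51 2428] [261.7 147.4]
[ 518  141   83   74 4927] [558.9 177.2]
[  205   199   435    86 20947] [467.3 254.3]
[  0 239  37  46 952] [ 13.9 269.4]
```

```bash
python3 - <<'E'
from h import *
np.set_printoptions(precision=1,suppress=True)
o=bot.get_obs();p=bot.camera_params("wrist");a=cv2.imread("pics/w9.png")
print(o["tool_pos"])
g=cv2.GaussianBlur(cv2.cvtColor(a[195:290,250:390],cv2.COLOR_BGR2GRAY),(3,3),0)
c=cv2.HoughCircles(g,cv2.HOUGH_GRADIENT,1,5,param1=100,param2=12,minRadius=22,maxRadius=34)
for k in c[0][:5]: print(k+[250,195,0],plane(p,[k[:2]+[250,195]],105))
E
```

```text
[440.4  23.4 214.8]
[320.5 245.5  26.6] [[436.4  24.8 105. ]]
[321.5 239.5  26.6] [[440.7  23.2 105. ]]
[326.5 241.5  32.3] [[438.5  19.9 105. ]]
[320.5 234.5  25.4] [[444.5  23.2 105. ]]
[315.5 243.5  32.3] [[438.6  28.2 105. ]]
```

View pics/w9c.png

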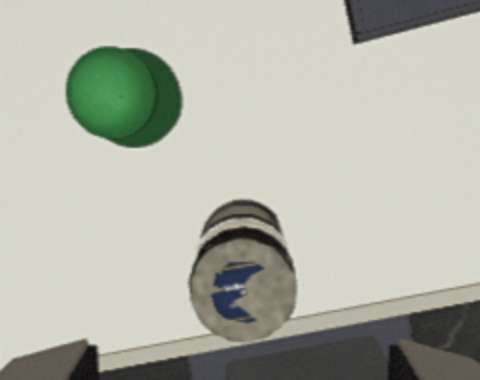

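The crop shows jar_one's cap circle at full pixels (321.5,245), which is (436.4,24.8). The green look-alike is well clear. Descend and grip.

```bash
python3 -m pendant '[[[-0.13,0.05,-0.9],[0,0,0],0.5],[[0,0,-0.9],[0,0,0],0.5],[[0,0,-0.9],[0,0,0],0.5],[[0,0,-0.9],[0,0,0],0.5],[[0,0,-0.7],[0,0,0],0.5],[[0,0,-0.4],[0,0,0],0.5],[[0,0,-0.23],[0,0,0],0.5],[[0,0,0],[0,0,0],0.5],[[0,0,0],[0,0,0],0.5],[[0,0,0],[0,0,0],0.5]]'
python3 -m pendant '[[[0,0,0],[0,0,0],-0.5],[[0,0,0],[0,0,0],-0.5],[[0,0,0],[0,0,0],-0.5],[[0,0,0],[0,0,0],-0.5],[[0,0,0],[0,0,0],-0.5],[[0,0,0],[0,0,0],-0.5],[[0,0,0],[0,0,0],-0.5],[[0,0,0],[0,0,0],-0.5],[[0,0,0],[0,0,0],-0.5],[[0,0,0],[0,0,0],-0.5]]'
```

```text
time: 20.12
tool_pos: [436.1, 25.1, 66.9]
tcp_rot: [-3.142, -0.002, -0.198]
contact_force: [0.5, 0.2, -0.0]
grip_width: 68.5
finger_force: 0.0
time: 20.95
tool_pos: [435.2, 25.5, 66.3]
tcp_rot: [3.142, -0.0, -0.198]
contact_force: [-2.0, -0.1, 5.1]
grip_width: 40.6
finger_force: 30.0
```

```bash
python3 -m pendant '[[[0,0,0.3],[0,0,0],-0.5],[[0,0,0.8],[0,0,0],-0.5],[[0,0,0.9],[0,0,0],-0.5],[[0,0,0.9],[0,0,0],-0.5],[[0,0,0.9],[0,0,0],-0.5],[[0.2,-0.4,0.9],[0,0,0],-0.5],[[0.4,-0.8,0.3],[0,0,0],-0.5],[[0.4,-0.8,0],[0,0,0],-0.5],[[0.4,-0.8,0],[0,0,0],-0.5],[[0.4,-0.8,0],[0,0,0],-0.5]]'
python3 -m pendant '[[[0.4,-0.8,0],[0,0,0],-0.5],[[0.4,-0.8,0],[0,0,0],-0.5],[[0.4,-0.8,0],[0,0,0],-0.5],[[0.4,-0.8,0],[0,0,0],-0.5],[[0.4,-0.8,0],[0,0,0],-0.5],[[0.35,-0.8,0],[0,0,0],-0.5],[[0,0,0],[0,0,0],-0.5],[[0,0,0],[0,0,0],-0.5],[[0,0,0],[0,0,0],-0.5],[[0,0,0],[0,0,0],-0.5]]'
```

```text
time: 21.78
tool_pos: [489.2, -83.4, 216.7]
tcp_rot: [3.141, -0.0, -0.197]
contact_force: [0.5, 0.7, -0.9]
grip_width: 40.5
finger_force: 30.0
time: 22.62
tool_pos: [559.1, -225.4, 216.2]
tcp_rot: [-3.141, 0.001, -0.197]
contact_force: [0.2, 0.7, -1.6]
grip_width: 40.7
finger_force: 30.0
```

```bash
python3 -m pendant '[[[0.05,-0.05,-0.6],[0,0,0],-0.5],[[0,0,-0.8],[0,0,0],-0.5],[[0,0,-0.8],[0,0,0],-0.5],[[0,0,-0.8],[0,0,0],-0.5],[[0,0,-0.7],[0,0,0],-0.5],[[0,0,-0.5],[0,0,0],-0.5],[[0,0,-0.3],[0,0,0],-0.5],[[0,0,-0.15],[0,0,0],-0.5],[[0,0,0],[0,0,0],-0.5],[[0,0,0],[0,0,0],-0.5]]'
python3 -m pendant '[[[0,0,-0.04],[0,0,0],-0.5],[[0,0,-0.03],[0,0,0],-0.5],[[0,0,-0.03],[0,0,0],-0.5],[[0,0,0],[0,0,0],-0.5],[[0,0,0],[0,0,0],-0.5],[[0,0,0],[0,0,0],-0.5],[[0,0,0],[0,0,0],-0.5],[[0,0,0],[0,0,0],-0.5],[[0,0,0],[0,0,0],-0.5],[[0,0,0],[0,0,0],-0.5]]'
```

```text
time: 23.45
tool_pos: [561.6, -227.9, 77.6]
tcp_rot: [3.141, -0.001, -0.197]
contact_force: [-0.1, 0.8, -1.0]
grip_width: 40.8
finger_force: 30.0
time: 24.28
tool_pos: [561.1, -228.0, 73.6]
tcp_rot: [3.142, 0.0, -0.198]
contact_force: [0.5, 0.3, -0.8]
grip_width: 40.4
finger_force: 30.0
```

Expect contact near 71.5.

```bash
python3 -m pendant '[[[0,0,-0.03],[0,0,0],-0.5],[[0,0,-0.03],[0,0,0],-0.5],[[0,0,-0.03],[0,0,0],-0.5],[[0,0,0],[0,0,0],-0.5],[[0,0,0],[0,0,0],-0.5],[[0,0,0],[0,0,0],-0.5],[[0,0,0],[0,0,0],-0.5],[[0,0,0],[0,0,0],-0.5],[[0,0,0],[0,0,0],-0.5],[[0,0,0],[0,0,0],-0.5]]'
```

```text
time: 25.12
tool_pos: [561.2, -228.0, 71.4]
tcp_rot: [3.141, -0.0, -0.198]
contact_force: [-1.6, 0.8, 5.9]
grip_width: 40.2
finger_force: 30.0
```

```bash
python3 -m pendant '[[[0,0,0],[0,0,0],-0.1],[[0,0,0],[0,0,0],-0.05],[[0,0,0],[0,0,0],0],[[0,0,0],[0,0,0],0.1],[[0,0,0],[0,0,0],0.2],[[0,0,0],[0,0,0],0.3],[[0,0,0],[0,0,0],0.4],[[0,0,0.1],[0,0,0],0.4],[[0,0,0.3],[0,0,0],0.4],[[0,0,0.6],[0,0,0],0.4]]'
python3 -m pendant '[[[0,0,0.9],[0,0,0],0.4],[[0,0,0.9],[0,0,0],0.2],[[0,0,0.9],[0,0,0],0],[[-0.1,0.3,0.9],[0,0,0],0],[[-0.3,0.9,0.2],[0,0,0],0],[[-0.3,0.95,0],[0,0,0],0],[[-0.3,0.95,0],[0,0,0],0],[[-0.3,0.95,0],[0,0,0.4],0],[[-0.3,0.95,0],[0,0,0],0],[[-0.3,0.95,0],[0,0,0],0]]'
python3 -m pendant '[[[-0.3,0.95,0],[0,0,0],0],[[-0.3,0.95,0],[0,0,0],0],[[-0.3,0.95,0],[0,0,0],0],[[-0.3,0.95,0],[0,0,0],0],[[-0.3,0.95,0],[0,0,0],0],[[-0.3,0.95,0],[0,0,0],0],[[-0.3,0.95,0],[0,0,0],0],[[-0.25,0.6,0],[0,0,0],0],[[0,0,0],[0,0,0],0],[[0,0,0],[0,0,0],0]]'
python3 - <<'E'
from h import *
np.set_printoptions(precision=1,suppress=True)
t=bot.capture("top");s=bot.capture("scene");bot.capture("wrist")
o=bot.get_obs();p=bot.camera_params("wrist");a=bot.capture("wrist")
print(o["tool_pos"],o["tcp_rot"])
cv2.imwrite("pics/v10.png",np.vstack([np.hstack([cv2.resize(t[165:285,380:490],(330,300),interpolation=2) if 0 else cv2.resize(t[175:275,390:480],(360,400),interpolation=2),cv2.resize(s[190:290,160:270],(440,400),interpolation=2)]),cv2.resize(a[0:300],(800,375))[175-0:375]]))
import pickle;pickle.dump(p,open("w10.pkl","wb"));cv2.imwrite("pics/w10.png",a)
print(proj(p,[[395.5,174.2,10],[496.9,157.8,10],[558.9,151.1,5],[435,169,17]]))
E
```

```text
time: 25.95
tool_pos: [560.0, -227.4, 99.9]
tcp_rot: [-3.14, 0.004, -0.198]
contact_force: [-1.0, -0.4, 0.4]
grip_width: 64.6
finger_force: 0.0
time: 26.78
tool_pos: [503.5, -48.3, 216.0]
tcp_rot: [3.141, -0.001, -0.15]
contact_force: [1.2, -0.1, -0.2]
grip_width: 46.2
finger_force: 0.0
time: 27.62
tool_pos: [433.5, 168.6, 215.7]
tcp_rot: [-3.142, -0.001, -0.147]
contact_force: [0.1, -0.3, 0.2]
grip_width: 46.1
finger_force: 0.0
[434.1 167.2 215.3] [ 3.1 -0.  -0.2]
[[320.2 252.6]
 [321.2 148.9]
 [318.3  78.8]
 [319.3 215.5]]
```

View pics/v10.png

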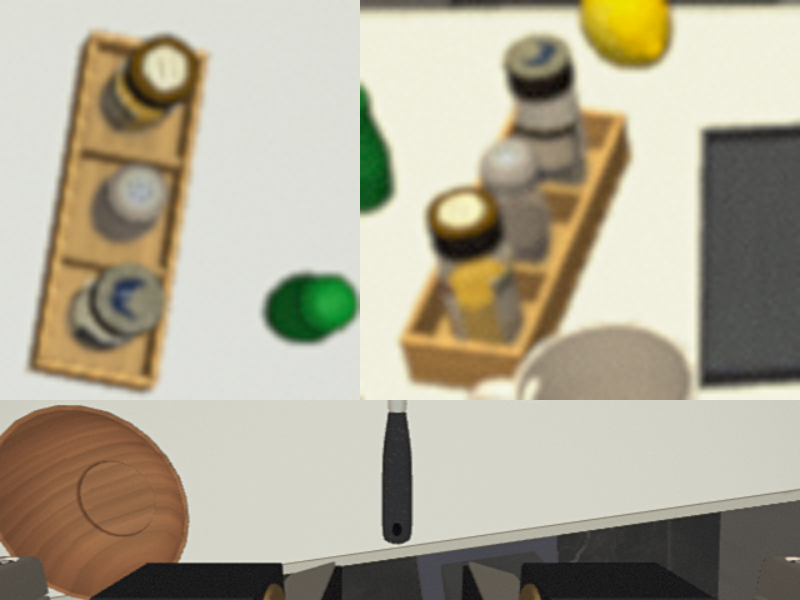

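The top and scene crops show both jars and the salt upright in the three bays. The wrist strip shows the peeler handle along u ≈ 317.6 with its tail at (317.6,254), about 1.5 mm to +y of prediction. Descend on the handle.

```bash
python3 -m pendant '[[[0,0.07,-0.9],[0,0,0],0],[[0,0,-0.95],[0,0,0],0],[[0,0,-0.95],[0,0,0],0],[[0,0,-0.95],[0,0,0],0],[[0,0,-0.95],[0,0,0],0],[[0,0,-0.9],[0,0,0],0],[[0,0,-0.5],[0,0,0],0],[[0,0,-0.2],[0,0,0],0],[[0,0,0],[0,0,0],0],[[0,0,0],[0,0,0],0]]'
```

```text
time: 28.65
tool_pos: [434.3, 169.8, 26.4]
tcp_rot: [-3.142, -0.001, -0.151]
contact_force: [0.1, 0.4, 0.1]
grip_width: 45.8
finger_force: 0.0
```

```bash
python3 -m pendant '[[[0,0,-0.1],[0,0,0],0],[[0,0,-0.1],[0,0,0],0],[[0,0,0],[0,0,0],0],[[0,0,0],[0,0,0],-1],[[0,0,0],[0,0,0],-1],[[0,0,0],[0,0,0],-1],[[0,0,0],[0,0,0],-1],[[0,0,0],[0,0,0],-1],[[0,0,0],[0,0,0],-1],[[0,0,0],[0,0,0],-1]]'
python3 -m pendant '[[[0,0,0.1],[0,0,0],-1],[[0,0,0.3],[0,0,0],-1],[[0,0,0.8],[0,0,0],-1],[[0,0,0.9],[0,0,0],-1],[[0,0,0.9],[0,0,0],-1],[[0,0,0.9],[0,0,0],-1],[[0,0,0.9],[0,0,0],-1],[[0,0,0],[0,0,0],-1],[[0,0,0],[0,0,0],-1],[[0,0,0],[0,0,0],-1]]'
python3 - <<'E'
from h import *
np.set_printoptions(precision=1,suppress=True)
o=bot.get_obs();p=bot.camera_params("wrist");a=bot.capture("wrist");cv2.imwrite("pics/w11.png",a)
print(o["tool_pos"],o["tcp_rot"],o["grip_width"],o["finger_force"],o["contact_force"])
E
```

```text
time: 29.48
tool_pos: [433.7, 170.2, 20.1]
tcp_rot: [-3.142, -0.0, -0.15]
contact_force: [-0.5, 0.5, 2.7]
grip_width: 22.9
finger_force: 29.9
time: 30.32
tool_pos: [432.9, 170.0, 163.6]
tcp_rot: [3.141, 0.001, -0.15]
contact_force: [-0.3, -0.4, -1.8]
grip_width: 23.0
finger_force: 30.0
[432.9 170.  163.6] [ 3.1  0.  -0.1] 23.033958332908462 29.95194578972587 [-0.3 -0.4 -1.8]
```

Gripped at 23 mm. I'll carry it in -y first, clear of the drying rack, then +x over the tray.

```bash
python3 -m pendant '[[[0,-0.5,0],[0,0,0],-1],[[0,-0.93,0],[0,0,0],-1],[[0,-0.93,0],[0,0,0],-1],[[0,-0.93,0],[0,0,0],-1],[[0,-0.93,0],[0,0,0],-1],[[0,-0.93,0],[0,0,0],-1],[[0,-0.93,0],[0,0,0],-1],[[0,-0.93,0],[0,0,0],-1],[[0,-0.93,0],[0,0,0],-1],[[0,-0.93,0],[0,0,0],-1]]'
python3 -m pendant '[[[0.7,0,0],[0,0,0.27],-1],[[0.8,0,0],[0,0,0.28],-1],[[0.8,0,0],[0,0,0.28],-1],[[0.8,0,0],[0,0,0.28],-1],[[0.8,0,0],[0,0,0.28],-1],[[0.7,0,0],[0,0,0.28],-1],[[0,0,0],[0,0,0],-1],[[0,0,0],[0,0,0],-1],[[0,0,0],[0,0,0],-1],[[0,0,0],[0,0,0],-1]]'
python3 - <<'E'
from h import *
np.set_printoptions(precision=1,suppress=True)
o=bot.get_obs();p=bot.camera_params("wrist");a=bot.capture("wrist")
print(o["tool_pos"],o["tcp_rot"],proj(p,[[725.3,-35,16],[731,-131,16],[623,-89,4],[520,-45,16]]))
cv2.imwrite("pics/w12.png",a)
# tray mask: dark bluish; report its min-area rect at z=16
g=a.astype(int);m=((g.max(2)<95)&(g[...,0]-g[...,2]>3)).astype(np.uint8);m[290:]=0
n,l,s,c=cv2.connectedComponentsWithStats(m)
for i in range(1,n):
  if s[i,4]>1500:print(s[i],c[i])
E
```

```text
time: 31.2
tool_pos: [432.5, -97.0, 162.6]
tcp_rot: [-3.141, 0.003, -0.15]
contact_force: [0.9, 0.0, -1.3]
grip_width: 22.6
finger_force: 30.0
time: 32.03
tool_pos: [570.4, -95.8, 163.2]
tcp_rot: [-3.141, 0.002, 0.05]
contact_force: [-0.5, 0.2, -0.4]
grip_width: 22.8
finger_force: 30.0
[570.4 -95.8 163.2] [-3.1  0.   0.1] [[248.2  14.3]
 [381.8  13. ]
 [316.6 162.2]
 [260.3 281.2]]
[ 335   25   42  248 7059] [355.5 133.9]
[ 256   26   49  249 6868] [281.  137.4]
[ 588  223   52   46 1817] [615.6 244.8]
```

The wrist mask shows the tray from u = 256 to 377, with the peeler down its middle (305–335), matching prediction within a few mm. Lower.

```bash
python3 -m pendant '[[[0,0,-0.6],[0,0,0],-1],[[0,0,-0.8],[0,0,0],-1],[[0,0,-0.8],[0,0,0],-1],[[0,0,-0.8],[0,0,0],-1],[[0,0,-0.7],[0,0,0],-1],[[0,0,-0.4],[0,0,0],-1],[[0,0,-0.2],[0,0,0],-1],[[0,0,-0.1],[0,0,0],-1],[[0,0,0],[0,0,0],-1],[[0,0,0],[0,0,0],-1]]'
python3 -m pendant '[[[0,0,-0.03],[0,0,0],-1],[[0,0,-0.03],[0,0,0],-1],[[0,0,-0.03],[0,0,0],-1],[[0,0,-0.03],[0,0,0],-1],[[0,0,0],[0,0,0],-1],[[0,0,0],[0,0,0],-1],[[0,0,0],[0,0,0],-1],[[0,0,0],[0,0,0],-1],[[0,0,0],[0,0,0],-1],[[0,0,0],[0,0,0],-1]]'
```

```text
time: 32.92
tool_pos: [572.1, -96.2, 32.9]
tcp_rot: [3.141, -0.001, 0.051]
contact_force: [0.2, 0.2, -0.4]
grip_width: 22.6
finger_force: 30.0
time: 33.75
tool_pos: [571.6, -96.0, 28.3]
tcp_rot: [3.141, 0.0, 0.051]
contact_force: [0.2, -0.8, -0.4]
grip_width: 22.6
finger_force: 30.0
```

```bash
python3 -m pendant '[[[0,0,-0.03],[0,0,0],-1],[[0,0,-0.03],[0,0,0],-1],[[0,0,-0.03],[0,0,0],-1],[[0,0,-0.03],[0,0,0],-1],[[0,0,0],[0,0,0],-1],[[0,0,0],[0,0,0],-1],[[0,0,0],[0,0,0],-1],[[0,0,0],[0,0,0],-1],[[0,0,0],[0,0,0],-1],[[0,0,0],[0,0,0],-1]]'
```

```text
time: 34.58
tool_pos: [571.6, -96.0, 24.8]
tcp_rot: [3.141, -0.0, 0.051]
contact_force: [0.5, 0.4, -0.1]
grip_width: 22.4
finger_force: 30.0
```

```bash
python3 -m pendant '[[[0,0,-0.03],[0,0,0],-1],[[0,0,-0.03],[0,0,0],-1],[[0,0,0],[0,0,0],-1],[[0,0,0],[0,0,0],-1],[[0,0,0],[0,0,0],-1],[[0,0,0],[0,0,0],-1],[[0,0,0],[0,0,0],-1],[[0,0,0],[0,0,0],-1],[[0,0,0],[0,0,0],-1],[[0,0,0],[0,0,0],-1]]'
```

```text
time: 35.42
tool_pos: [571.7, -96.0, 24.0]
tcp_rot: [3.141, -0.001, 0.051]
contact_force: [-2.8, 1.4, 7.4]
grip_width: 22.6
finger_force: 29.9
```

```bash
python3 -m pendant '[[[0,0,0],[0,0,0],-0.45],[[0,0,0],[0,0,0],-0.4],[[0,0,0],[0,0,0],-0.35],[[0,0,0],[0,0,0],-0.3],[[0,0,0],[0,0,0],-0.27],[[0,0,0],[0,0,0],-0.27],[[0,0,0.1],[0,0,0],-0.27],[[0,0,0.3],[0,0,0],-0.27],[[0,0,0.8],[0,0,0],-0.27],[[0,0,0.9],[0,0,0],0]]'
python3 -m pendant '[[[0,0,0.9],[0,0,0],0.5],[[0,0,0.9],[0,0,0],0.9],[[-0.5,-0.37,0.9],[0,0,0.6],0.9],[[-0.57,-0.42,0.2],[0,0,0.64],0.9],[[-0.57,-0.42,0],[0,0,0.64],0.9],[[-0.57,-0.42,0],[0,0,0.64],0.9],[[-0.57,-0.42,0],[0,0,0.64],0.9],[[-0.57,-0.42,0],[0,0,0.64],0.9],[[-0.57,-0.42,0],[0,0,0.64],0.9],[[-0.57,-0.42,0],[0,0,0.64],0.9]]'
python3 -m pendant '[[[0,0,0],[0,0,0],0.9],[[0,0,0],[0,0,0],0.9],[[0,0,0],[0,0,0],0.9],[[0,0,0],[0,0,0],0.9],[[0,0,0],[0,0,0],0.9],[[0,0,0],[0,0,0],0.9],[[0,0,0],[0,0,0],0.9],[[0,0,0],[0,0,0],0.9],[[0,0,0],[0,0,0],0.9],[[0,0,0],[0,0,0],0.9]]'
python3 - <<'E'
from h import *
np.set_printoptions(precision=2,suppress=True)
T=bot.camera_params("top");t=bot.capture("top");t0=cv2.imread("pics/top0.png")
o=bot.get_obs();p=bot.camera_params("wrist");a=bot.capture("wrist");cv2.imwrite("pics/w13.png",a);cv2.imwrite("pics/top13.png",t)
print(o["tool_pos"],o["tcp_rot"])
for im,c,n in((a,p,"w"),(t0,T,"top")):
  g=im.astype(int);m=((g[...,1]-g[...,0]>60)&(g[...,2]-g[...,0]>80)).astype(np.uint8)
  if n=="top": m[:,:375]=0;m[:,425:]=0;m[:280]=0
  cs,_=cv2.findContours(m,0,2);k=max(cs,key=cv2.contourArea)
  q=plane(c,k.reshape(-1,2),29)[:,:2]
  (x,y),(w,h),an=cv2.minAreaRect(q.astype(np.float32));M=cv2.fitEllipse(q.astype(np.float32))
  print(n,cv2.boundingRect(k),(x,y),(w,h),an,"ell",M)
# peeler in tray, from top: dark handle against tray
cv2.imwrite("pics/v13.png",np.hstack([cv2.resize(t[180:280,325:385],(360,600),interpolation=2),cv2.resize(a[0:300,:],(440,206)).repeat(1,0) if 0 else np.vstack([cv2.resize(a[0:320],(440,220)),np.zeros((380,440,3),np.uint8)])]))
E
```

```text
time: 36.25
tool_pos: [570.6, -95.7, 86.0]
tcp_rot: [-3.141, 0.003, 0.051]
contact_force: [0.4, 0.5, 0.0]
grip_width: 37.0
finger_force: 0.0
time: 37.08
tool_pos: [436.1, -195.8, 173.9]
tcp_rot: [3.14, -0.0, 0.664]
contact_force: [0.1, 0.2, 0.3]
grip_width: 87.1
finger_force: 0.0
time: 37.92
tool_pos: [437.0, -195.2, 172.9]
tcp_rot: [3.142, 0.0, 0.66]
contact_force: [-0.0, 0.1, -0.3]
grip_width: 87.5
finger_force: 0.0
[ 436.94 -195.23  172.91] [3.14 0.   0.66]
w (288, 181, 66, 97) (434.9828796386719, -196.09649658203125) (63.95829772949219, 66.52379608154297) 82.54137420654297 ell ((434.0502624511719, -195.42701721191406), (52.30514907836914, 78.21317291259766), 127.64794921875)
top (391, 293, 27, 30) (435.660400390625, -197.7719268798828) (63.84398651123047, 60.65053939819336) 78.35954284667969 ell ((435.5101013183594, -197.44033813476562), (51.577823638916016, 74.31358337402344), 127.22169494628906)
```

Ellipse fits give the lemon's centre at (435,-196) and axis 0.65 rad, which matches the tool's 0.66. Descend and grip.

```bash
python3 -m pendant '[[[-0.05,-0.03,-0.8],[0,0,0],0.9],[[0,0,-0.9],[0,0,0],0.9],[[0,0,-0.9],[0,0,0],0.9],[[0,0,-0.9],[0,0,0],0.9],[[0,0,-0.6],[0,0,0],0.9],[[0,0,-0.3],[0,0,0],0.9],[[0,0,-0.18],[0,0,0],0.9],[[0,0,0],[0,0,0],0.9],[[0,0,0],[0,0,0],0.9],[[0,0,0],[0,0,0],0.9]]'
python3 -m pendant '[[[0,0,0],[0,0,0],-0.2],[[0,0,0],[0,0,0],-0.2],[[0,0,0],[0,0,0],-0.2],[[0,0,0],[0,0,0],-0.2],[[0,0,0],[0,0,0],-0.2],[[0,0,0],[0,0,0],-0.2],[[0,0,0],[0,0,0],-0.2],[[0,0,0],[0,0,0],-0.2],[[0,0,0],[0,0,0],-0.2],[[0,0,0],[0,0,0],-0.2]]'
```

```text
time: 38.85
tool_pos: [436.1, -196.6, 36.6]
tcp_rot: [3.139, -0.001, 0.66]
contact_force: [0.0, -0.8, -1.1]
grip_width: 87.3
finger_force: 0.0
time: 39.68
tool_pos: [435.5, -196.3, 35.7]
tcp_rot: [3.141, -0.0, 0.66]
contact_force: [-0.2, -0.2, 2.0]
grip_width: 55.2
finger_force: 29.2
```

```bash
python3 -m pendant '[[[0,0,0.1],[0,0,0],-0.2],[[0,0,0.1],[0,0,0],-0.2],[[0,0,0.1],[0,0,0],-0.2],[[0,0,0.1],[0,0,0],-0.2],[[0,0,0],[0,0,0],-0.2],[[0,0,0],[0,0,0],-0.2],[[0,0,0],[0,0,0],-0.2],[[0,0,0],[0,0,0],-0.2],[[0,0,0],[0,0,0],-0.2],[[0,0,0],[0,0,0],-0.2]]'
```

```text
time: 40.52
tool_pos: [435.3, -196.1, 47.4]
tcp_rot: [-3.141, 0.0, 0.66]
contact_force: [-0.1, 0.1, -1.1]
grip_width: 55.1
finger_force: 29.2
```

```bash
python3 -m pendant '[[[0,0,0.5],[0,0,0],-0.2],[[0,0,0.9],[0,0,0],-0.2],[[0,0,0.9],[0,0,0],-0.2],[[0,0,0.9],[0,0,0],-0.2],[[0,0,0.9],[0,0,0],-0.2],[[0,0.4,0.3],[0,0,0],-0.2],[[0,0.8,0],[0,0,0],-0.2],[[0,0.9,0],[0,0,0],-0.2],[[0,0.9,0],[0,0,0],-0.2],[[0,0.9,0],[0,0,0],-0.2]]'
python3 -m pendant '[[[0.08,0.9,0],[0,0,0],-0.2],[[0.08,0.9,0],[0,0,0],-0.2],[[0.08,0.9,0],[0,0,0],-0.2],[[0.08,0.9,0],[0,0,0],-0.2],[[0.08,0.9,0],[0,0,0],-0.2],[[0.08,0.9,0],[0,0,0],-0.2],[[0.08,0.9,0],[0,0,0],-0.2],[[0.08,0.9,0],[0,0,0],-0.2],[[0.08,0.9,0],[0,0,0],-0.2],[[0.08,0.9,0],[0,0,0],-0.2]]'
python3 -m pendant '[[[0.08,0.9,0],[0,0,0],-0.2],[[0.08,0.9,0],[0,0,0],-0.2],[[0.04,0.9,0],[0,0,0],-0.2],[[0,0.8,0],[0,0,0],-0.2],[[0,0.4,0],[0,0,0],-0.2],[[0,0.15,0],[0,0,0],-0.2],[[0,0,0],[0,0,0],-0.2],[[0,0,0],[0,0,0],-0.2],[[0,0,0],[0,0,0],-0.2],[[0,0,0],[0,0,0],-0.2]]'
python3 - <<'E'
from h import *
np.set_printoptions(precision=1,suppress=True)
o=bot.get_obs();p=bot.camera_params("wrist");a=bot.capture("wrist");cv2.imwrite("pics/w14.png",a)
print(o["tool_pos"],o["tcp_rot"],o["grip_width"])
import pickle
def rim(im,c,roi):
  g=im.astype(int);m=((g[...,2]-g[...,0]>35)&(g[...,1]<150)).astype(np.uint8);r=np.zeros_like(m);x0,y0,x1,y1=roi;r[y0:y1,x0:x1]=m[y0:y1,x0:x1]
  cs,_=cv2.findContours(r,0,2);k=max(cs,key=cv2.contourArea).reshape(-1,2)
  k=k[(k[:,0]>x0+3)&(k[:,0]<x1-4)&(k[:,1]>y0+3)&(k[:,1]<y1-4)]
  return k
from scipy.optimize import least_squares
def circ(q): 
  s=least_squares(lambda v:np.hypot(q[:,0]-v[0],q[:,1]-v[1])-v[2],[465,392,74],loss="soft_l1");return s.x,np.abs(s.fun).mean()
t0=cv2.imread("pics/top0.png")
k=rim(t0,0,(100,250,200,330));print("top",cv2.boundingRect(k),circ(plane(bot.camera_params("top"),k,42)))
k=rim(cv2.imread("pics/w10.png"),0,(0,100,165,275));print("w10",cv2.boundingRect(k),circ(plane(pickle.load(open("w10.pkl","rb")),k,42)))
k=rim(a,0,(60,0,600,240));print("w14",cv2.boundingRect(k),circ(plane(p,k,42)))
E
```

```text
time: 41.35
tool_pos: [434.5, -77.3, 178.7]
tcp_rot: [-3.14, 0.001, 0.66]
contact_force: [-0.0, -0.7, -1.1]
grip_width: 55.4
finger_force: 29.2
time: 42.18
tool_pos: [458.3, 192.7, 178.5]
tcp_rot: [-3.141, 0.002, 0.661]
contact_force: [0.9, 0.7, -0.7]
grip_width: 55.2
finger_force: 29.2
time: 43.02
tool_pos: [465.6, 311.2, 179.6]
tcp_rot: [3.141, 0.0, 0.659]
contact_force: [-0.2, 0.2, -0.3]
grip_width: 55.3
finger_force: 29.2
[465.6 311.2 179.6] [3.1 0.  0.7] 55.33613435265694
top (118, 266, 63, 60) (array([464.5, 392.9,  71.4]), np.float64(0.7101392387119712))
w10 (5, 144, 146, 127) (array([464.2, 393.8,  72.2]), np.float64(1.0238254787102616))
w14 (141, 66, 221, 170) (array([463.6, 394.1,  72.9]), np.float64(3.5139818102662463))
```

Three fits agree on the bowl centre, about (464.3,393.6), radius 72 on the rim line. Move on and lower.

```bash
python3 -m pendant '[[[0,0.7,0],[0,0,0],-0.2],[[-0.04,0.9,0],[0,0,0],-0.2],[[0,0.8,0],[0,0,0],-0.2],[[0,0.35,0],[0,0,0],-0.2],[[0,0,-0.6],[0,0,0],-0.2],[[0,0,-0.8],[0,0,0],-0.2],[[0,0,-0.8],[0,0,0],-0.2],[[0,0,-0.8],[0,0,0],-0.2],[[0,0,-0.5],[0,0,0],-0.2],[[0,0,-0.3],[0,0,0],-0.2]]'
python3 -m pendant '[[[0,0,-0.1],[0,0,0],-0.2],[[0,0,-0.1],[0,0,0],-0.2],[[0,0,-0.05],[0,0,0],-0.2],[[0,0,0],[0,0,0],-0.2],[[0,0,0],[0,0,0],-0.2],[[0,0,0],[0,0,0],-0.2],[[0,0,0],[0,0,0],-0.2],[[0,0,0],[0,0,0],-0.2],[[0,0,0],[0,0,0],-0.2],[[0,0,0],[0,0,0],-0.2]]'
```

```text
time: 43.9
tool_pos: [463.5, 393.4, 63.3]
tcp_rot: [3.142, 0.004, 0.66]
contact_force: [0.1, -0.3, -1.6]
grip_width: 55.0
finger_force: 29.2
time: 44.73
tool_pos: [464.2, 394.9, 58.1]
tcp_rot: [3.141, -0.0, 0.66]
contact_force: [0.1, 0.1, -0.8]
grip_width: 54.8
finger_force: 29.2
```

Now slow steps down towards about 41–42.

```bash
python3 -m pendant '[[[0,-0.03,-0.07],[0,0,0],-0.2],[[0,0,-0.07],[0,0,0],-0.2],[[0,0,-0.07],[0,0,0],-0.2],[[0,0,-0.07],[0,0,0],-0.2],[[0,0,-0.07],[0,0,0],-0.2],[[0,0,0],[0,0,0],-0.2],[[0,0,0],[0,0,0],-0.2],[[0,0,0],[0,0,0],-0.2],[[0,0,0],[0,0,0],-0.2],[[0,0,0],[0,0,0],-0.2]]'
```

```text
time: 45.57
tool_pos: [464.3, 394.0, 47.7]
tcp_rot: [3.142, -0.0, 0.66]
contact_force: [0.8, -0.8, -1.1]
grip_width: 54.9
finger_force: 29.2
```

```bash
python3 -m pendant '[[[0,0,-0.04],[0,0,0],-0.2],[[0,0,-0.04],[0,0,0],-0.2],[[0,0,-0.02],[0,0,0],-0.2],[[0,0,0],[0,0,0],-0.2],[[0,0,0],[0,0,0],-0.2],[[0,0,0],[0,0,0],-0.2],[[0,0,0],[0,0,0],-0.2],[[0,0,0],[0,0,0],-0.2],[[0,0,0],[0,0,0],-0.2],[[0,0,0],[0,0,0],-0.2]]'
```

```text
time: 46.4
tool_pos: [464.2, 394.0, 44.6]
tcp_rot: [3.141, -0.0, 0.66]
contact_force: [-0.0, 0.1, -0.7]
grip_width: 55.0
finger_force: 29.2
```

```bash
python3 -m pendant '[[[0,0,-0.04],[0,0,0],-0.2],[[0,0,-0.04],[0,0,0],-0.2],[[0,0,0],[0,0,0],-0.2],[[0,0,0],[0,0,0],-0.2],[[0,0,0],[0,0,0],-0.2],[[0,0,0],[0,0,0],-0.2],[[0,0,0],[0,0,0],-0.2],[[0,0,0],[0,0,0],-0.2],[[0,0,0],[0,0,0],-0.2],[[0,0,0],[0,0,0],-0.2]]'
```

```text
time: 47.23
tool_pos: [464.2, 394.0, 42.2]
tcp_rot: [3.142, -0.0, 0.66]
contact_force: [-0.0, -0.3, -2.2]
grip_width: 55.7
finger_force: 29.2
```

```bash
python3 -m pendant '[[[0,0,-0.03],[0,0,0],-0.2],[[0,0,-0.03],[0,0,0],-0.2],[[0,0,0],[0,0,0],-0.2],[[0,0,0],[0,0,0],-0.2],[[0,0,0],[0,0,0],-0.2],[[0,0,0],[0,0,0],-0.2],[[0,0,0],[0,0,0],-0.2],[[0,0,0],[0,0,0],-0.2],[[0,0,0],[0,0,0],-0.2],[[0,0,0],[0,0,0],-0.2]]'
```

```text
time: 48.07
tool_pos: [464.3, 394.0, 40.7]
tcp_rot: [3.141, -0.0, 0.66]
contact_force: [-0.8, -1.1, 5.6]
grip_width: 55.3
finger_force: 29.3
```

Contact at 40.7, as expected. Release gently and rise.

```bash
python3 -m pendant '[[[0,0,0],[0,0,0],0.24],[[0,0,0],[0,0,0],0.27],[[0,0,0],[0,0,0],0.3],[[0,0,0.03],[0,0,0],0.34],[[0,0,0.05],[0,0,0],0.38],[[0,0,0.05],[0,0,0],0.42],[[0,0,0.1],[0,0,0],0.45],[[0,0,0.2],[0,0,0],0.5],[[0,0,0.4],[0,0,0],0.5],[[0,0,0.7],[0,0,0],0.5]]'
python3 -m pendant '[[[0,0,0.9],[0,0,0],0.5],[[0,0,0.9],[0,0,0],0.5],[[0,0,0.9],[0,0,0],0.5],[[-0.2,-0.6,0.9],[0,0,0],0.5],[[-0.2,-0.9,0],[0,0,0],0.5],[[-0.2,-0.9,0],[0,0,0],0.5],[[-0.2,-0.9,0],[0,0,0],0.5],[[-0.2,-0.6,0],[0,0,0],0.5],[[0,0,0],[0,0,0],0.5],[[0,0,0],[0,0,0],0.5]]'
python3 - <<'E'
from h import *
t=bot.capture("top");s=bot.capture("scene");w=bot.capture("wrist");cv2.imwrite("pics/tf.png",t)
A=cv2.resize(t[170:340,100:490],(800,349),interpolation=2);B=np.hstack([cv2.resize(w[0:290],(400,181)),cv2.resize(s[180:290,150:393],(400,181),interpolation=2)])
cv2.imwrite("pics/final.png",np.vstack([A,B]))
E
```

```text
time: 48.9
tool_pos: [463.2, 393.3, 85.7]
tcp_rot: [-3.141, 0.004, 0.66]
contact_force: [-0.3, 0.2, -0.4]
grip_width: 69.1
finger_force: 0.0
time: 49.73
tool_pos: [434.5, 276.6, 195.7]
tcp_rot: [3.141, -0.002, 0.659]
contact_force: [1.0, 1.3, -0.0]
grip_width: 68.5
finger_force: 0.0
```

View pics/final.png

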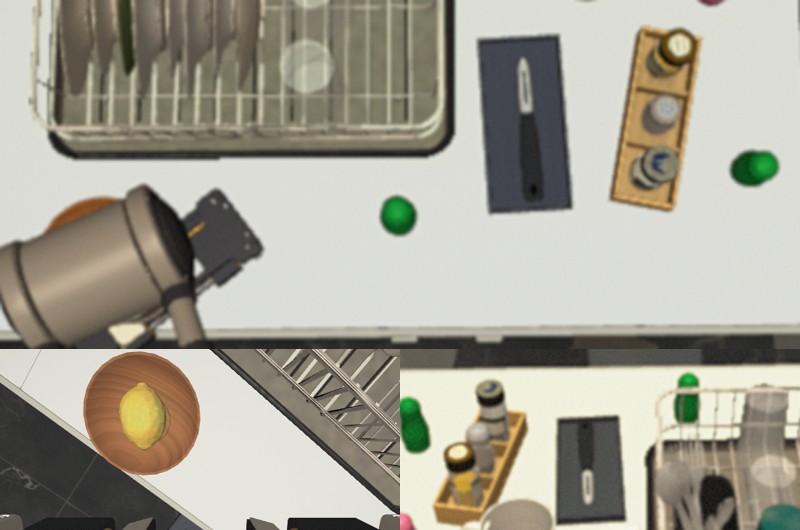

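The final view shows everything in place. The peeler lies flat inside the tray, the lemon is in the bowl at (142,415), the three seasonings stand upright in their bays, and the green look-alikes have not moved.

```bash
python3 -c "
from plant import bot
print(bot.close_job())"
```

```text
the job is handed in; nothing more can be done
None
```

The job is done and handed in at about 50 s: the salt stands in the middle bay with a jar on each side, the peeler lies flat in the tray, and the lemon is in the bowl.

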